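Turn the rigid leaf of the recipe book

ROBOT

A 6-joint arm with a two-finger parallel gripper is mounted at the origin on the work surface. World frame = base frame: x ahead of the robot, y to its left, z up, the work surface at z = 0. Lengths are in m, angles in degrees, forces in N, time in s.
With the tool pointing down it reaches from about 0.4 to 0.825 m from the base axis. Payload 7 kg.
Tool frame: the origin (TCP) lies on the centre line of the jaws, within the pads' length; the fingertips stand 22 mm ahead of it and the grasp point (between the pads) lies 3 mm ahead of it; z points along the fingers, y is the line along which they close (so a half turn about z gives the same grasp; the last joint's range is limited). The gripper opens to 88 mm and grips with 3 to 60 N. Pads are 19 mm wide; open, the fingers measure 130 mm over their backs; the gripper's body (78 mm by 193 mm) begins 47 mm behind the grasp point.
Start: joints at [90.934, 20.546, 0.682, 0, -70.136, -16.507], TCP at [0.181, 0.65, 0.225] pointing down, gripper open.
Joint ranges: [-176.03, 176.03], [-82.01, 121.73], [-58.28, 71.71], [-173.87, 95.51], [-174.79, -0.11], [-173.66, 173.66]. Speed limits (degrees/s): [136.94, 136.94, 172.46, 180, 180, 180].

INTERFACE

Orientations are given as [roll, pitch, yaw] about the fixed x, y, z axes, in that order (R = Rz(yaw) Ry(pitch) Rx(roll)).
In Python, from plant import get_state, cams, r gives the robot as it stands.
- The arm moves only by the tool apply_moves, never from a script. Its argument "targets" is a list of rows, each an object with "dp": the shift along the world's x, y, z in m, a list of three; "yaw": the turn about the world's z in degrees. In form: [{"dp": [x, y, z], "yaw": yaw}, ...]. A call has 1 to 20 rows; each row is the pose to reach, as a shift and turn from the pose commanded when the call began; what a row does not reach only later rows make up. A row lasts 1/12 s, in which the tool goes at most 41.7 mm and 7.16 degrees, less where a joint would pass 70% of its speed; a pose out of reach is approached as far as the arm can. A call with a gripper value outside its range is refused whole. "grip" is the gripper command: -1 is fully open, 1 is shut, values between are in proportion, set as the call begins (left out, the last holds). The fingers move at their own pace and stop on an object; "squeeze" is the grip in N (left out, the last holds). Time passes only in rows, so rows that repeat a pose let the fingers close. It gives the time, the measured TCP pose, the force, the opening and the grip force at its end, in the units of the state.
- get_state(): the state, without advancing time (a new reading comes with each control period).
- cams.capture(name): name is "scene" or "top"; returns a dict with "image" (480x640x3 uint8, red, green, blue), "range_z" (480x640 float32, m along the optical axis (not along the pixel's ray), 0 where there is no reading), "fx", "fy", "cx", "cy" (pixels), "R" (3x3) and "t" (3): a world point X has camera coordinates R X + t. Camera axes: x right, y down, z forward; pixel columns grow to the right and rows downward; lengths in m; the calibration is good to about 2 mm. A picture is of the moment at which its call begins.
- r.close_job(): hands the job in; it is judged then, once.
The state is a dict: "time_s": time; "joints": joint angles; "qd": joint speeds; "joint_torque": joint torques, N m; "tcp_pos": TCP position; "eef_rot": TCP orientation; "contact_force": force on the tool from outside, world axes, zero at the start; "moment": the same for the moment, N m; "gripper_width": finger opening in m; "gripper_force": force on a finger pad.
Only numpy, scipy, OpenCV 4.12 (cv2) and the standard library are available. Lean on these libraries where they do the work, as an engineer would, in place of code of your own. Each camera call takes 0.05 s, during which the arm holds its last target. There are 200 camera calls.

TASK

Turn to the next recipe: put a fingertip under the index tab of the top leaf on the right-hand half of the open ring book (right as seen from the robot), push that leaf up and over the rings, and ease it down until it lies flat on the left-hand half. Only push with the fingers: do not pinch the leaf between them, do not fling it or let it slap down, and neither lift nor shove the book. Leave the brush, mug, jar, jug and kettle around it where they are.

Things in the scene. Friction and masses are not known exactly. Their poses are not given: they have to be found in the camera images.
- book: open recipe book, loose, 1.9 kg: two piles of rigid 5 mm boards on three steel rings. Origin: middle of the spine, on the worktop; x along the spine away from the robot, y to the left half, z up. Each pile is 30 mm high, spans x -105 to 105 and reaches 162 mm either side of the spine. Fixed lower tabs reach 180 mm out: right half at x -26 (15-20 mm high) and -78.5 (5-10), left at x 78.5 (20-25).
- ring_axis (a point): the line the leaf turns about: this point is the middle ring's centre, 32.5 mm above the book's origin, axes as the book's; the line runs along its x. The rings are 63 mm across, of 3.6 mm wire, at x = -75, 0 and 75, and reach 64 mm above the worktop.
- leaf (a joint): angle (rad) of the top leaf of the right half: 0 flat on the right pile, pi/2 upright, pi (stop) flat on the left pile; begins at 0 to 0.3. A rigid board 5 mm thick, 210 mm along the spine, 23.5 to 163.5 mm off the ring axis, 0.15 kg; the axis lies in its mid-plane, so flat on either side its faces are 30 and 35 mm up. Snug on the rings, it stays at any angle; moving it takes about 2 N at the tab.
- tab_edge (a point): middle of the outer edge of the leaf's index tab, at mid-thickness, 187.5 mm from the ring axis, at x = 26 in the book's frame. The tab is 48 mm long along the spine and sticks out 24 mm past the leaf; under it is free air down to the worktop (30 mm when flat). Axes turn with the leaf: x along the spine, -y outward, z out of the face on top at the start.
- leaf_face: the 2 mm picture sheet bonded to the leaf's 3 mm backing board, on the side that is on top at the start; it ends 3 mm short of the leaf's edges. Origin on the ring axis, axes as for tab_edge.
- brush: bystander: short bottle brush lying on the worktop beyond the far end of the book, yellow handle, 200 mm long, 39 mm thick; origin under its middle
- mug: bystander: white mug, 82 mm across, 92 mm high, to the left of the book; origin under its middle
- jar: bystander: lidded glass jar, 68 mm across, 85 mm high, between book and robot; origin under its middle
- kettle: bystander: red enamel kettle, 190 mm across, 222 mm to the top of its handle, at the left; origin under its middle
- jug: bystander: clear plastic jug, 120 mm across, 185 mm high, at the near left; origin under its middle

How it is judged:
By the outcome, as a careful person would: the job done as asked, in the order asked, and still so for the second after the job is handed in, with the robot touching nothing.
It also fails if it takes over 51 s, if anything falls off the work surface, if the arm or the gripper's body presses on something with over 40 N, if the wrist force passes 120 N, or if a joint passes its speed limit or range.

## Working session

There is one attempt and no reset: what is moved stays moved. The work goes in short steps, Python scripts to look and compute and a tool call to move; the robot and the scene stay as the last step left them, time stands still between calls to the robot, and variables do not carry over. Pictures are saved under pics/ and viewed, at most 10 in all, crops included, and the job is handed in when it is done.

Besides the shell and the picture viewer there is one more tool, called after "Emit:" as name([rows], argument=value, ...), one row to a line, values as JSON. apply_moves: Moves the arm, as the interface text tells. Its arguments: {"type":"object","properties":{"targets":{"type":"array","items":{"type":"object","properties":{"dp":{"type":"array","items":{"type":"number"}},"yaw":{"type":"number"}}}},"grip":{"type":"number"},"squeeze":{"type":"number"}},"required":["targets"]}

```bash
ls; mkdir -p pics; python3 - <<'E'
from plant import get_state,cams,r
import cv2,numpy as np
s=get_state();print(s)
for n in("scene","top"):
    c=cams.capture(n);cv2.imwrite(f"pics/{n}0.png",c["image"][:,:,::-1]);np.savez(f"{n}0.npz",**c)
    print(n,c["fx"],c["R"],c["t"])
E
```

```text
pics
{'time_s': 0.0, 'joints': array([ 9.09333511e+01,  2.05909261e+01,  6.31997193e-01, -1.75214977e-02,
       -7.01341544e+01, -1.65069130e+01]), 'qd': array([ 0.00091513, -0.01835037,  0.01167032,  0.03874039,  0.01997983,
        0.00977633]), 'joint_torque': array([-1.53086468e-03, -5.82713270e+01,  2.93062896e+01,  6.99726686e+00,
        6.84000668e-03, -1.57679519e-04]), 'tcp_pos': array([0.18113124, 0.64973454, 0.2245231 ]), 'eef_rot': array([ 1.79906073e+02, -1.06577174e-02, -1.55795207e+01]), 'contact_force': array([-0.20867408,  0.24083649, -0.45755913]), 'moment': array([ 0.00816643, -0.04292447,  0.01281817]), 'gripper_force': 0.0, 'gripper_width': 0.087541075455219}
scene 521.8652621287607 [[-0.57843284  0.81548025  0.02018455]
 [ 0.5727941   0.42366069 -0.7017254 ]
 [-0.5807946  -0.39433942 -0.71216153]] [ 0.19282051 -0.33028498  1.43703447]
top 470.7071435989977 [[ 0.02907056 -0.99956369  0.00522865]
 [-0.9958503  -0.02941306 -0.08612229]
 [ 0.08623851 -0.00270333 -0.99627085]] [0.12372864 0.53744692 1.05129724]
```

View pics/top0.png

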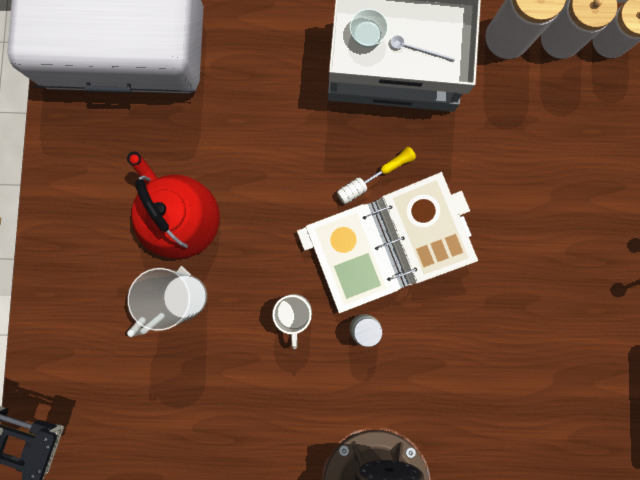

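View pics/scene0.png

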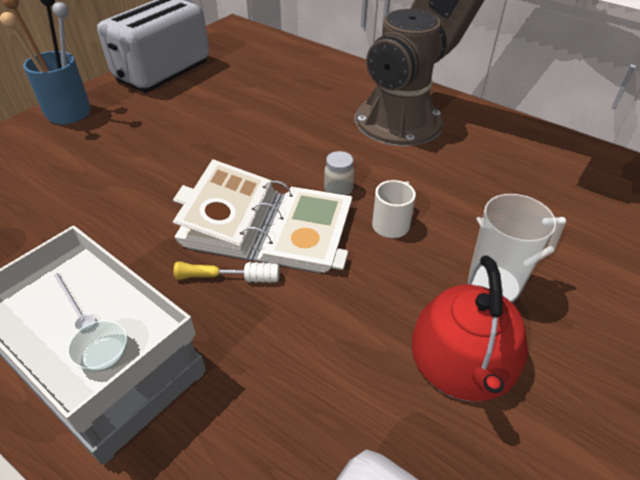

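The top picture shows the book with its spine middle near (389,243) and the right-hand tab near (462,203). The brush lies beyond the book at (378,175), the jar at (366,331) and the mug at (292,315). The leaf looks slightly raised in the scene view.

```bash
python3 - <<'E'
import cv2,numpy as np
i=cv2.imread("pics/top0.png")[160:325,290:490]
cv2.imwrite("pics/c1.png",cv2.resize(i,None,fx=3.6,fy=3.6,interpolation=cv2.INTER_CUBIC))
E
```

```text
(no output)
```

View pics/c1.png

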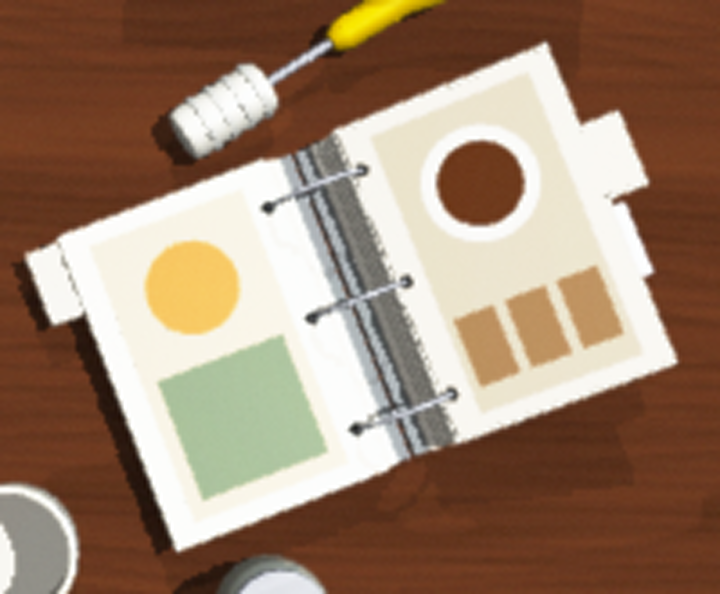

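The crop shows leaf corners at (546,43), (676,362) outer and tab outer corners at (615,112), (648,184). The left pile's outer corners are at (60,238) and (178,550), and the rings run from (315,190) to (405,412).

```bash
cat > h.py <<'E'
import numpy as np
def P(c,u,v,z=None):
    """world points at pixels; z: fixed world height, else depth"""
    u=np.asarray(u,float);v=np.asarray(v,float)
    d=np.stack([(u-c["cx"])/c["fx"],(v-c["cy"])/c["fy"],np.ones_like(u)],-1)
    R=c["R"];o=-R.T@c["t"];w=d@R
    if z is None: k=c["range_z"][np.rint(v).astype(int),np.rint(u).astype(int)]
    else: k=(z-o[2])/w[...,2]
    return o+w*k[...,None]
E
python3 - <<'E'
import numpy as np
from h import P
c=dict(np.load("top0.npz"))
q=lambda *p:(np.array([290+a/3.6 for a,b in p])-.0,np.array([160+b/3.6 for a,b in p]))
# plane fits
def fit(poly):
    import cv2
    m=np.zeros((480,640),np.uint8);u,v=q(*poly)
    cv2.fillPoly(m,[np.rint(np.stack([u,v],1)).astype(np.int32)],1)
    vv,uu=np.nonzero(m&(c["range_z"]>0));p=P(c,uu,vv)
    A=np.c_[p[:,:2],np.ones(len(p))];s,*_=np.linalg.lstsq(A,p[:,2],rcond=None)
    e=p[:,2]-A@s;return s,p.mean(0),e.std()
L=fit([(80,245),(250,180),(380,450),(185,530)]);Rr=fit([(400,125),(535,65),(655,355),(490,415)])
print("left",L);print("right",Rr)
print("table",P(c,[350+0,500],[360,360]))
print("left corners z=.035",P(c,*q((60,238),(178,550),(400,462),(285,158)),z=.030))
s=Rr[0]
def onplane(u,v):
    o=-c["R"].T@c["t"];p=P(c,u,v,z=0.);w=p-o
    k=(s[0]*o[0]+s[1]*o[1]+s[2]-o[2])/(w[:,2]-s[0]*w[:,0]-s[1]*w[:,1]);return o+w*k[:,None]
N=["LF out","LN out","LN in","LF in","tabF","tabN"]
p=onplane(*q((546,43),(676,362),(460,440),(335,132),(615,112),(648,184)))
for n,x in zip(N,p):print(n,x.round(4))
print("ring top",P(c,*q((315,190),(358,300),(403,412)),z=.064))
print("rings sized depth")
for n,xy in dict(brushhead=(222,110),brushend=(430,0),jar=None,mug=None).items():
    if xy: print(n,P(c,*q(xy),z=.02))
print("jar",P(c,[366.],[331.],z=.085),"mug",P(c,[292.],[314.],z=.092))
E
```

```text
left (array([-0.00015692,  0.00223143,  0.03007974]), array([0.50093534, 0.06402639, 0.030144  ]), np.float64(0.0021972404797770766))
right (array([ 0.09750498, -0.22918551, -0.02117235]), array([ 0.5727266 , -0.11447535,  0.06090744]), np.float64(0.0020667551872393538))
table [[ 0.27094943  0.06209436  0.00124835]
 [ 0.27955361 -0.2832982  -0.00607673]]
left corners z=.035 [[ 0.57172208  0.16975723  0.03      ]
 [ 0.37862321  0.0902782   0.03      ]
 [ 0.43711604 -0.04707933  0.03      ]
 [ 0.62706249  0.02865333  0.03      ]]
LF out [ 0.6951 -0.1248  0.0752]
LN out [ 0.5021 -0.2046  0.0747]
LN in [ 0.4518 -0.082   0.0417]
LF in [ 0.6425 -0.0012  0.0417]
tabF [ 0.6525 -0.1656  0.0804]
tabN [ 0.6089 -0.1856  0.0807]
ring top [[ 0.60181917  0.01348884  0.064     ]
 [ 0.5348764  -0.01399772  0.064     ]
 [ 0.46748808 -0.04241544  0.064     ]]
rings sized depth
brushhead [[0.65875586 0.06866127 0.02      ]]
brushend [[ 0.73482854 -0.06405535  0.02      ]]
jar [[0.34525106 0.03580232 0.085     ]] mug [[0.3768328  0.19317977 0.092     ]]
```

The tab edge comes out at (0.631,-0.176,0.079), the leaf at about 14° and the book yaw at about 22.5° with its origin near (0.537,-0.0175). These agree with the given sizes. Next I fly high to the right of the tab and look at the gripper's shape there.

Emit:
apply_moves([
  {"dp": [0, 0, 0.04], "yaw": 0},
  {"dp": [0, 0, 0.08], "yaw": 0},
  {"dp": [0, 0, 0.12], "yaw": 0},
  {"dp": [0.018, -0.035, 0.12], "yaw": -2},
  {"dp": [0.036, -0.07, 0.12], "yaw": -4},
  {"dp": [0.054, -0.105, 0.12], "yaw": -6},
  {"dp": [0.072, -0.14, 0.12], "yaw": -8},
  {"dp": [0.09, -0.175, 0.12], "yaw": -10},
  {"dp": [0.108, -0.21, 0.12], "yaw": -12},
  {"dp": [0.126, -0.245, 0.12], "yaw": -14},
  {"dp": [0.144, -0.28, 0.12], "yaw": -17},
  {"dp": [0.162, -0.315, 0.12], "yaw": -20},
  {"dp": [0.18, -0.35, 0.12], "yaw": -23},
  {"dp": [0.2, -0.385, 0.12], "yaw": -26},
  {"dp": [0.22, -0.42, 0.12], "yaw": -29},
  {"dp": [0.24, -0.455, 0.12], "yaw": -32},
  {"dp": [0.26, -0.49, 0.12], "yaw": -35},
  {"dp": [0.28, -0.525, 0.12], "yaw": -38},
  {"dp": [0.3, -0.56, 0.12], "yaw": -41},
  {"dp": [0.32, -0.595, 0.12], "yaw": -44},
])

```text
time_s: 1.77
tcp_pos: [0.5016, 0.0532, 0.3455]
eef_rot: [-180.0, 0.0, -59.7]
contact_force: [0.2, 1.5, 0.5]
gripper_width: 0.0876
gripper_force: 0.0
```

Emit:
apply_moves([
  {"dp": [0.018, -0.034, 0], "yaw": -1},
  {"dp": [0.036, -0.068, 0], "yaw": -2},
  {"dp": [0.054, -0.102, 0], "yaw": -3},
  {"dp": [0.072, -0.136, 0], "yaw": -4},
  {"dp": [0.09, -0.17, 0], "yaw": -5},
  {"dp": [0.108, -0.204, 0], "yaw": -6},
  {"dp": [0.126, -0.238, 0], "yaw": -7},
  {"dp": [0.144, -0.272, -0.02], "yaw": -8},
  {"dp": [0.16, -0.303, -0.05], "yaw": -8},
  {"dp": [0.16, -0.303, -0.09], "yaw": -8},
  {"dp": [0.16, -0.303, -0.13], "yaw": -8},
  {"dp": [0.16, -0.303, -0.165], "yaw": -8},
  {"dp": [0.16, -0.303, -0.165], "yaw": -8},
  {"dp": [0.16, -0.303, -0.165], "yaw": -8},
])

```text
time_s: 2.93
tcp_pos: [0.6601, -0.2479, 0.1787]
eef_rot: [179.7, 0.1, -67.6]
contact_force: [1.3, -0.3, 2.0]
gripper_width: 0.0878
gripper_force: 0.0
```

```bash
python3 - <<'E'
from plant import get_state,cams,r
import cv2,numpy as np
s=get_state();print(s["time_s"],s["tcp_pos"],s["eef_rot"],s["joints"].round(1))
im=[]
c=cams.capture("scene");np.savez("scene1.npz",**c);a=c["image"][100:260,100:330,::-1]
cv2.imwrite("pics/s1.png",cv2.resize(a,None,fx=3.4,fy=3.4,interpolation=cv2.INTER_CUBIC))
E
```

```text
2.9333 [ 0.66007228 -0.24788655  0.17871381] [ 1.79739983e+02  1.15271248e-01 -6.75706654e+01] [ -4.8  25.1   1.5   0.  -66.7  27.2]
```

View pics/s1.png

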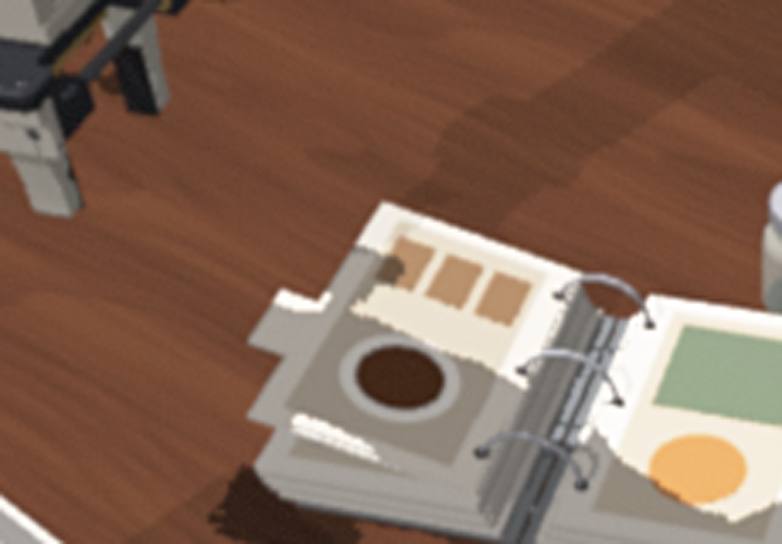

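The fingers are straight vertical prisms at the upper left, (50,180) and (140,70), and the tab is at (285,310). I will close the gripper into a single post, lower it outside the tab with its tip below the tab's underside, then approach.

Emit:
apply_moves([
  {"dp": [0, 0, -0.02], "yaw": 0},
  {"dp": [0, 0, -0.05], "yaw": 0},
  {"dp": [0, 0, -0.08], "yaw": 0},
  {"dp": [0, 0, -0.105], "yaw": 0},
  {"dp": [0, 0, -0.112], "yaw": 0},
  {"dp": [0, 0, -0.112], "yaw": 0},
  {"dp": [0, 0, -0.112], "yaw": 0},
  {"dp": [-0.005, 0.012, -0.112], "yaw": 0},
  {"dp": [-0.01, 0.024, -0.112], "yaw": 0},
  {"dp": [-0.015, 0.036, -0.112], "yaw": 0},
  {"dp": [-0.018, 0.044, -0.112], "yaw": 0},
  {"dp": [-0.018, 0.044, -0.112], "yaw": 0},
  {"dp": [-0.018, 0.044, -0.112], "yaw": 0},
  {"dp": [-0.018, 0.044, -0.112], "yaw": 0},
], grip=1, squeeze=10)

```text
time_s: 4.15
tcp_pos: [0.6435, -0.2035, 0.0689]
eef_rot: [-180.0, -0.0, -67.5]
contact_force: [0.6, -0.6, -0.6]
gripper_width: 0.0024
gripper_force: 0.0
```

```bash
cat > look.py <<'E'
from plant import get_state,cams
import cv2,numpy as np,sys
n=sys.argv[1];s=get_state();print(s["time_s"],s["tcp_pos"].round(4),s["eef_rot"].round(2),"F",s["contact_force"].round(2),"w",s["gripper_width"])
c=cams.capture("scene");np.savez(n+".npz",**c)
t=cams.capture("top");np.savez(n+"t.npz",**t)
cv2.imwrite(f"pics/{n}.png",cv2.resize(c["image"][80:280,130:370,::-1],None,fx=3,fy=3,interpolation=cv2.INTER_CUBIC))
E
python3 look.py a1
```

```text
4.15 [ 0.6435 -0.2035  0.0689] [-1.7997e+02 -3.0000e-02 -6.7530e+01] F [ 0.65 -0.56 -0.64] w 0.0024184267352079613
```

View pics/a1.png

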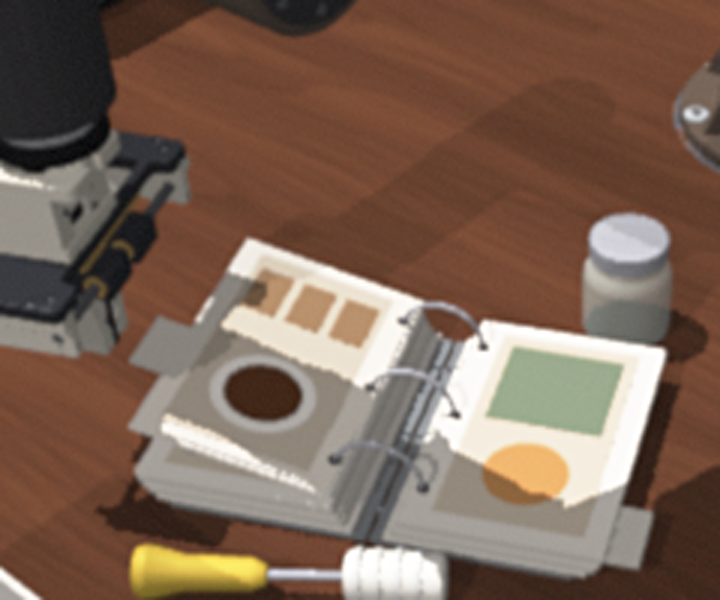

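```bash
cat >> h.py <<'E'
import sys
O=np.array([.537,-.0175,0]);a=np.radians(22.5)
B=np.array([[np.cos(a),-np.sin(a),0],[np.sin(a),np.cos(a),0],[0,0,1]])
def W(p): return O+np.asarray(p,float)@B.T
def leafpt(x,rad,th,n=0): # n: offset along the starting top normal
    return W([x,-rad*np.cos(th)+n*np.sin(th),.0325+rad*np.sin(th)+n*np.cos(th)])
def proj(c,p):
    q=c["R"]@np.asarray(p)+c["t"];return np.array([c["fx"]*q[0]/q[2]+c["cx"],c["fy"]*q[1]/q[2]+c["cy"]])
E
python3 - <<'E'
import numpy as np
from h import *
c=dict(np.load("a1.npz"))
k=lambda p:((proj(c,p)-[130,80])*3).round()
print("leaf tab out",k(leafpt(2,0,0)*0+leafpt(.002,.1875,.244)),k(leafpt(.05,.1875,.244)))
print("leaf corners",k(leafpt(-.105,.1635,.244)),k(leafpt(.105,.1635,.244)))
print("fixed tab x-26",k(W([-.05,-.18,.02])),k(W([-.002,-.18,.02])),"pile far",k(W([.105,-.162,.03])))
print("x-78",k(W([-.0785,-.18,.01])))
E
```

```text
leaf tab out [158. 316.] [128. 360.]
leaf corners [247. 239.] [127. 425.]
fixed tab x-26 [202. 333.] [177. 374.] pile far [135. 470.]
x-78 [219. 320.]
```

The leaf model projects to within about a pixel: the leaf tab corners fall at (158,316) and (128,360). I now ease in to contact, checking the force.

Emit:
apply_moves([
  {"dp": [-0.002, 0.005, 0], "yaw": 0},
  {"dp": [-0.004, 0.01, 0], "yaw": 0},
  {"dp": [-0.005, 0.013, 0], "yaw": 0},
  {"dp": [-0.006, 0.015, 0], "yaw": 0},
  {"dp": [-0.0065, 0.0155, 0], "yaw": 0},
  {"dp": [-0.0065, 0.0155, 0], "yaw": 0},
  {"dp": [-0.0065, 0.0155, 0], "yaw": 0},
])

```text
time_s: 4.83
tcp_pos: [0.6368, -0.1883, 0.0685]
eef_rot: [-180.0, -0.0, -67.6]
contact_force: [0.9, 0.7, -0.5]
gripper_width: 0.0003
gripper_force: 0.0
```

Emit:
apply_moves([
  {"dp": [-0.0004, 0.001, 0], "yaw": 0},
  {"dp": [-0.0004, 0.001, 0], "yaw": 0},
  {"dp": [-0.0004, 0.001, 0], "yaw": 0},
])

```text
time_s: 5.08
tcp_pos: [0.6363, -0.1874, 0.0684]
eef_rot: [180.0, 0.0, -67.6]
contact_force: [-0.8, -0.4, -0.2]
gripper_width: 0.0003
gripper_force: 0.0
```

Emit:
apply_moves([
  {"dp": [-0.0004, 0.001, 0], "yaw": 0},
  {"dp": [-0.0008, 0.002, 0], "yaw": 0},
  {"dp": [-0.0008, 0.002, 0], "yaw": 0},
])

```text
time_s: 5.33
tcp_pos: [0.6356, -0.1856, 0.0686]
eef_rot: [-180.0, -0.0, -67.6]
contact_force: [-0.2, -2.9, -0.7]
gripper_width: 0.0004
gripper_force: 1.3
```

Emit:
apply_moves([
  {"dp": [-0.0004, 0.001, 0], "yaw": 0},
  {"dp": [-0.0004, 0.001, 0], "yaw": 0},
  {"dp": [-0.0004, 0.001, 0], "yaw": 0},
])

```text
time_s: 5.58
tcp_pos: [0.6356, -0.1853, 0.069]
eef_rot: [-180.0, -0.1, -67.6]
contact_force: [1.7, -6.7, 0.5]
gripper_width: 0.0008
gripper_force: 3.1
```

Emit:
apply_moves([
  {"dp": [-0.0004, 0.001, 0], "yaw": 0},
  {"dp": [-0.0004, 0.001, 0], "yaw": 0},
  {"dp": [-0.0004, 0.001, 0], "yaw": 0},
])

```text
time_s: 5.83
tcp_pos: [0.6356, -0.1851, 0.0694]
eef_rot: [-180.0, -0.2, -67.6]
contact_force: [1.0, -10.8, 0.4]
gripper_width: 0.0002
gripper_force: 4.7
```

Contact made, about 11 N inward at roughly 4 N/mm stiffness. I now follow the tab's arc upward while relaxing the press slightly.

Emit:
apply_moves([
  {"dp": [-0.0001, 0.0002, 0.0022], "yaw": 0},
  {"dp": [-0.0003, 0.0006, 0.0045], "yaw": 0},
  {"dp": [-0.0005, 0.0012, 0.0068], "yaw": 0},
  {"dp": [-0.0008, 0.0018, 0.009], "yaw": 0},
  {"dp": [-0.0008, 0.0018, 0.009], "yaw": 0},
])

```text
time_s: 6.25
tcp_pos: [0.6346, -0.1828, 0.0786]
eef_rot: [-180.0, -0.1, -67.6]
contact_force: [1.4, -7.6, 2.3]
gripper_width: 0.0002
gripper_force: 3.5
```

```bash
cat > ang.py <<'E'
from plant import get_state,cams
import numpy as np,sys
from h import *
# leaf angle + book shift: depth points within the leaf's x range
s=get_state();t=cams.capture("top")
v,u=np.nonzero(t["range_z"]>0);p=(P(t,u,v)-O)@B
im=t["image"][v,u].astype(int)
b=(p-s["tcp_pos"]+O@np.eye(3)*0) 
tc=(s["tcp_pos"]-O)@B
m=(np.abs(p[:,0])<.1)&(p[:,2]<tc[2]+.2)
y,z=p[:,1],p[:,2]-.0325
rad=np.hypot(y,z);th=np.arctan2(z,-y)
m&=(rad>.05)&(rad<.155)&(np.abs(p[:,0]+.06)<.035)&(th>.03)&(th<3.11)&(p[:,2]>.04)
print("tcp book",tc.round(4),"F book",(s["contact_force"]@B).round(1),"t",s["time_s"])
if m.sum()>30:
    h,e=np.histogram(th[m],60,(0,3.14));i=h.argmax();k=m&(np.abs(th-e[i])<.12);print("leaf angle ~",np.median(th[k]).round(3),"n",k.sum())
np.savez(sys.argv[1]+"t.npz",**t)
E
python3 ang.py b1
```

```text
tcp book [ 0.0269 -0.1901  0.0786] F book [-1.6 -7.6  2.3] t 6.25
```

```bash
sed -i 's/cams.capture("top")/cams.capture("scene")/; s/np.abs(p\[:,0\]+.06)<.035/(np.abs(p[:,0]-.05)<.05)/; s/t.npz/s.npz/' ang.py; python3 ang.py b2
python3 - <<'E'
import cv2,numpy as np
c=dict(np.load("b2s.npz"))
cv2.imwrite("pics/b2.png",cv2.resize(c["image"][80:280,130:370,::-1],None,fx=3,fy=3,interpolation=cv2.INTER_CUBIC))
E
```

```text
tcp book [ 0.0269 -0.1901  0.0785] F book [-2.5 -7.1  1.9] t 6.3
leaf angle ~ 0.338 n 1904
```

View pics/b2.png

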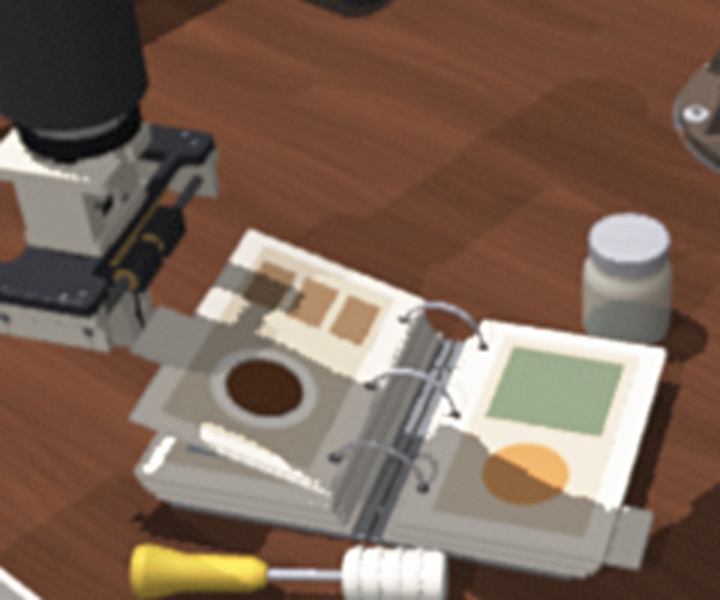

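The leaf has risen to about 0.30 rad and the finger is holding the tab without slip. I'll work out the arc table for the next stretches.

```bash
cat > arc.py <<'E'
import numpy as np
from h import B
def tcp(th,press,rho=.156):
    if th<np.pi/2: y,z=-.1875*np.cos(th)-.011,.0325+.1875*np.sin(th)-.0095
    else:
        y=-rho*np.cos(th)-.0025*np.sin(th)-.0085;z=.0325+rho*np.sin(th)-.0025*np.cos(th)+.022
    return np.array([0,y,z])+press*np.array([0,np.sin(min(th,np.pi/2)) if 0 else 1,0])
def table(ths,pr):
    c=[B@tcp(t,p) for t,p in zip(ths,pr)]
    for t,x in zip(ths[1:],c[1:]): print(round(t,3),(x-c[0]).round(4).tolist())
E
python3 - <<'E'
from arc import *
t=np.linspace(.3,.66,13);table(t,np.linspace(.0018,.0014,13))
print()
t=np.linspace(.66,1.14,17);table(t,np.linspace(.0014,.0008,17))
E
python3 - <<'E'
import numpy as np
from h import *
for f in("a1","b2s"):
    c=dict(np.load(f+".npz"));v,u=np.nonzero(c["range_z"]>0);p=(P(c,u,v)-O)@B
    y,z=p[:,1],p[:,2]-.0325;m=(p[:,0]>0)&(p[:,0]<.1)&(y<-.06)&(y>-.14)&(z>.015)&(z<.1)
    s=np.polyfit(y[m],z[m],1);print(f,"angle by slope",np.arctan(-s[0]).round(3),"median th",np.median(np.arctan2(z,-y)[m]).round(3),m.sum())
E
```

```text
0.33 [-0.0007, 0.0016, 0.0053]
0.36 [-0.0014, 0.0033, 0.0106]
0.39 [-0.0021, 0.0052, 0.0159]
0.42 [-0.003, 0.0072, 0.021]
0.45 [-0.0039, 0.0094, 0.0261]
0.48 [-0.0048, 0.0117, 0.0312]
0.51 [-0.0058, 0.0141, 0.0361]
0.54 [-0.0069, 0.0167, 0.041]
0.57 [-0.008, 0.0194, 0.0458]
0.6 [-0.0092, 0.0222, 0.0505]
0.63 [-0.0104, 0.0252, 0.0551]
0.66 [-0.0117, 0.0283, 0.0595]

0.69 [-0.0013, 0.0032, 0.0044]
0.72 [-0.0027, 0.0065, 0.0087]
0.75 [-0.0041, 0.01, 0.0128]
0.78 [-0.0056, 0.0136, 0.0169]
0.81 [-0.0071, 0.0172, 0.0208]
0.84 [-0.0087, 0.021, 0.0247]
0.87 [-0.0103, 0.0249, 0.0284]
0.9 [-0.012, 0.0289, 0.0319]
0.93 [-0.0137, 0.033, 0.0353]
0.96 [-0.0154, 0.0372, 0.0386]
0.99 [-0.0172, 0.0414, 0.0418]
1.02 [-0.019, 0.0458, 0.0448]
1.05 [-0.0208, 0.0502, 0.0477]
1.08 [-0.0227, 0.0547, 0.0504]
1.11 [-0.0246, 0.0593, 0.053]
1.14 [-0.0265, 0.064, 0.0554]
a1 angle by slope 0.246 median th 0.282 1490
b2s angle by slope 0.298 median th 0.338 1513
```

Emit:
apply_moves([
  {"dp": [-0.0007, 0.0016, 0.0053], "yaw": 0},
  {"dp": [-0.0014, 0.0033, 0.0106], "yaw": 0},
  {"dp": [-0.0021, 0.0052, 0.0159], "yaw": 0},
  {"dp": [-0.003, 0.0072, 0.021], "yaw": 0},
  {"dp": [-0.0039, 0.0094, 0.0261], "yaw": 0},
  {"dp": [-0.0048, 0.0117, 0.0312], "yaw": 0},
  {"dp": [-0.0048, 0.0117, 0.0312], "yaw": 0},
])

```text
time_s: 6.93
tcp_pos: [0.6298, -0.1708, 0.1106]
eef_rot: [-179.9, -0.1, -67.6]
contact_force: [0.9, -7.6, 3.3]
gripper_width: 0.0004
gripper_force: 3.3
```

```bash
cat > ang.py <<'E'
from plant import get_state,cams
import sys
from h import *
g=float(sys.argv[1]) # guessed angle
s=get_state();c=cams.capture("scene");np.savez("last.npz",**c)
v,u=np.nonzero(c["range_z"]>0);p=(P(c,u,v)-O)@B
x,y,z=p[:,0],p[:,1],p[:,2]-.0325
rad=-y*np.cos(g)+z*np.sin(g);n=y*np.sin(g)+z*np.cos(g)
m=(x>-.1)&(x<.1)&(rad>.06)&(rad<.15)&(np.abs(n)<.03)
if g<1.3: m&=x>0
k=np.polyfit(rad[m],n[m],1)
for _ in range(3):
    e=np.abs(n-np.polyval(k,rad));q=m&(e<.006);k=np.polyfit(rad[q],n[q],1)
print("t",s["time_s"],"tcp book",((s["tcp_pos"]-O)@B).round(4),"F book",(s["contact_force"]@B).round(1),"angle",(g+np.arctan(k[0])).round(3),"off",k[1].round(4),q.sum())
# left pile shift check: outer edge of left pile near x=0
E
python3 ang.py .48
```

```text
t 6.9333 tcp book [ 0.027  -0.1771  0.1106] F book [-2.1 -7.4  3.3] angle 0.484 off 0.004 1700
```

Following well: the angle is 0.484 against 0.48 planned. Next stretch, with less press.

Emit:
apply_moves([
  {"dp": [-0.0009, 0.0021, 0.0049], "yaw": 0},
  {"dp": [-0.0019, 0.0045, 0.0098], "yaw": 0},
  {"dp": [-0.0029, 0.007, 0.0146], "yaw": 0},
  {"dp": [-0.004, 0.0097, 0.0193], "yaw": 0},
  {"dp": [-0.0052, 0.0126, 0.0239], "yaw": 0},
  {"dp": [-0.0065, 0.0157, 0.0283], "yaw": 0},
  {"dp": [-0.0078, 0.0188, 0.0327], "yaw": 0},
  {"dp": [-0.0092, 0.0222, 0.037], "yaw": 0},
  {"dp": [-0.0106, 0.0256, 0.0411], "yaw": 0},
  {"dp": [-0.0121, 0.0292, 0.0452], "yaw": 0},
  {"dp": [-0.0121, 0.0292, 0.0452], "yaw": 0},
])

```text
time_s: 7.9
tcp_pos: [0.6174, -0.1408, 0.1554]
eef_rot: [-179.9, -0.1, -67.6]
contact_force: [1.1, -2.2, 3.6]
gripper_width: 0.0008
gripper_force: 1.4
```

```bash
python3 ang.py .78; python3 - <<'E'
from arc import *
t=np.linspace(.78,1.14,13);table(t,np.linspace(.0014,.0008,13));print()
t=np.linspace(1.14,1.68,19);table(t,np.linspace(.0008,.0008,19))
E
```

```text
t 7.9 tcp book [ 0.0271 -0.1447  0.1554] F book [ 0.2 -2.5  3.6] angle 0.785 off 0.0035 1674
0.81 [-0.0015, 0.0037, 0.0039]
0.84 [-0.0031, 0.0074, 0.0078]
0.87 [-0.0047, 0.0113, 0.0114]
0.9 [-0.0063, 0.0153, 0.015]
0.93 [-0.008, 0.0194, 0.0184]
0.96 [-0.0097, 0.0235, 0.0217]
0.99 [-0.0115, 0.0278, 0.0249]
1.02 [-0.0133, 0.0321, 0.0279]
1.05 [-0.0151, 0.0365, 0.0308]
1.08 [-0.017, 0.041, 0.0335]
1.11 [-0.0189, 0.0456, 0.0361]
1.14 [-0.0208, 0.0503, 0.0385]

1.17 [-0.002, 0.0048, 0.0023]
1.2 [-0.004, 0.0096, 0.0044]
1.23 [-0.006, 0.0144, 0.0063]
1.26 [-0.008, 0.0194, 0.0081]
1.29 [-0.0101, 0.0243, 0.0098]
1.32 [-0.0122, 0.0293, 0.0113]
1.35 [-0.0142, 0.0344, 0.0126]
1.38 [-0.0164, 0.0395, 0.0137]
1.41 [-0.0185, 0.0446, 0.0147]
1.44 [-0.0206, 0.0497, 0.0155]
1.47 [-0.0227, 0.0549, 0.0162]
1.5 [-0.0249, 0.0601, 0.0167]
1.53 [-0.027, 0.0653, 0.017]
1.56 [-0.0292, 0.0705, 0.0171]
1.59 [-0.0311, 0.0751, 0.0172]
1.62 [-0.0329, 0.0794, 0.0171]
1.65 [-0.0347, 0.0837, 0.0168]
1.68 [-0.0365, 0.0881, 0.0165]
```

Emit:
apply_moves([
  {"dp": [-0.0017, 0.0041, 0.0039], "yaw": 0},
  {"dp": [-0.0034, 0.008, 0.0078], "yaw": 0},
  {"dp": [-0.005, 0.012, 0.0114], "yaw": 0},
  {"dp": [-0.0066, 0.016, 0.015], "yaw": 0},
  {"dp": [-0.0083, 0.0201, 0.0184], "yaw": 0},
  {"dp": [-0.0101, 0.0243, 0.0217], "yaw": 0},
  {"dp": [-0.0119, 0.0286, 0.0249], "yaw": 0},
  {"dp": [-0.0137, 0.0329, 0.0279], "yaw": 0},
  {"dp": [-0.0155, 0.0373, 0.0308], "yaw": 0},
  {"dp": [-0.0174, 0.0418, 0.0335], "yaw": 0},
  {"dp": [-0.0193, 0.0464, 0.0361], "yaw": 0},
  {"dp": [-0.0212, 0.0511, 0.0385], "yaw": 0},
  {"dp": [-0.0212, 0.0511, 0.0385], "yaw": 0},
])

```text
time_s: 9.03
tcp_pos: [0.5953, -0.0884, 0.1925]
eef_rot: [180.0, 0.0, -67.5]
contact_force: [0.3, -0.9, 0.2]
gripper_width: 0.0006
gripper_force: 0.0
```

```bash
python3 ang.py 1.14
```

```text
t 9.0333 tcp book [ 0.0267 -0.0878  0.1925] F book [-0.1 -0.9  0.2] angle 1.158 off 0.0033 1353
```

Emit:
apply_moves([
  {"dp": [-0.002, 0.0048, 0.0023], "yaw": 0},
  {"dp": [-0.004, 0.0096, 0.0044], "yaw": 0},
  {"dp": [-0.006, 0.0144, 0.0063], "yaw": 0},
  {"dp": [-0.008, 0.0194, 0.0081], "yaw": 0},
  {"dp": [-0.0101, 0.0243, 0.0098], "yaw": 0},
  {"dp": [-0.0122, 0.0293, 0.0113], "yaw": 0},
  {"dp": [-0.0142, 0.0344, 0.0126], "yaw": 0},
  {"dp": [-0.0164, 0.0395, 0.0137], "yaw": 0},
  {"dp": [-0.0185, 0.0446, 0.0147], "yaw": 0},
  {"dp": [-0.0206, 0.0497, 0.0155], "yaw": 0},
  {"dp": [-0.0227, 0.0549, 0.0162], "yaw": 0},
  {"dp": [-0.0249, 0.0601, 0.0167], "yaw": 0},
  {"dp": [-0.027, 0.0653, 0.017], "yaw": 0},
  {"dp": [-0.0292, 0.0705, 0.0171], "yaw": 0},
  {"dp": [-0.0311, 0.0751, 0.0172], "yaw": 0},
  {"dp": [-0.0311, 0.0751, 0.0172], "yaw": 0},
])

```text
time_s: 10.42
tcp_pos: [0.5645, -0.0135, 0.2096]
eef_rot: [-180.0, 0.0, -67.5]
contact_force: [0.6, -0.5, -0.8]
gripper_width: 0.0003
gripper_force: 0.0
```

```bash
python3 ang.py 1.57;  python3 - <<'E'
from arc import *
t=np.linspace(1.6,2.08,17);table(t,np.linspace(.0,.0,17));print(tcp(1.6,0))
E
```

```text
t 10.4167 tcp book [ 0.027  -0.0068  0.2096] F book [ 0.4 -0.7 -0.8] angle 1.605 off 0.0027 1196
1.63 [-0.0018, 0.0043, -0.0001]
1.66 [-0.0036, 0.0086, -0.0004]
1.69 [-0.0054, 0.0129, -0.0008]
1.72 [-0.0071, 0.0172, -0.0014]
1.75 [-0.0089, 0.0215, -0.0021]
1.78 [-0.0107, 0.0258, -0.0029]
1.81 [-0.0124, 0.03, -0.0039]
1.84 [-0.0142, 0.0342, -0.005]
1.87 [-0.0159, 0.0384, -0.0062]
1.9 [-0.0176, 0.0425, -0.0076]
1.93 [-0.0193, 0.0466, -0.0091]
1.96 [-0.021, 0.0507, -0.0107]
1.99 [-0.0226, 0.0547, -0.0125]
2.02 [-0.0243, 0.0586, -0.0144]
2.05 [-0.0259, 0.0625, -0.0164]
2.08 [-0.0275, 0.0663, -0.0186]
[ 0.         -0.00644381  0.21050648]
```

Emit:
apply_moves([
  {"dp": [-0.0018, 0.0043, -0.0001], "yaw": 0},
  {"dp": [-0.0036, 0.0086, -0.0004], "yaw": 0},
  {"dp": [-0.0054, 0.0129, -0.0008], "yaw": 0},
  {"dp": [-0.0071, 0.0172, -0.0014], "yaw": 0},
  {"dp": [-0.0089, 0.0215, -0.0021], "yaw": 0},
  {"dp": [-0.0107, 0.0258, -0.0029], "yaw": 0},
  {"dp": [-0.0124, 0.03, -0.0039], "yaw": 0},
  {"dp": [-0.0142, 0.0342, -0.005], "yaw": 0},
  {"dp": [-0.0159, 0.0384, -0.0062], "yaw": 0},
  {"dp": [-0.0176, 0.0425, -0.0076], "yaw": 0},
  {"dp": [-0.0193, 0.0466, -0.0091], "yaw": 0},
  {"dp": [-0.021, 0.0507, -0.0107], "yaw": 0},
  {"dp": [-0.0226, 0.0547, -0.0125], "yaw": 0},
  {"dp": [-0.0243, 0.0586, -0.0144], "yaw": 0},
  {"dp": [-0.0259, 0.0625, -0.0164], "yaw": 0},
  {"dp": [-0.0275, 0.0663, -0.0186], "yaw": 0},
  {"dp": [-0.0275, 0.0663, -0.0186], "yaw": 0},
])

```text
time_s: 11.88
tcp_pos: [0.5367, 0.0525, 0.1904]
eef_rot: [180.0, 0.0, -67.6]
contact_force: [-0.2, 0.6, 0.2]
gripper_width: 0.0006
gripper_force: 0.0
```

```bash
python3 ang.py 2.08;  python3 - <<'E'
from arc import *
t=np.linspace(2.08,2.62,19);table(t,np.linspace(.0,.0,19));print()
t=np.linspace(2.62,3.13,18);table(t,np.linspace(.0,.0,18))
E
```

```text
t 11.8833 tcp book [0.0265 0.0648 0.1904] F book [0.1 0.6 0.2] angle 2.026 off -0.0041 236
2.11 [-0.0016, 0.0038, -0.0023]
2.14 [-0.0031, 0.0075, -0.0047]
2.17 [-0.0046, 0.0111, -0.0072]
2.2 [-0.0061, 0.0147, -0.0098]
2.23 [-0.0075, 0.0182, -0.0126]
2.26 [-0.009, 0.0216, -0.0154]
2.29 [-0.0103, 0.025, -0.0184]
2.32 [-0.0117, 0.0282, -0.0215]
2.35 [-0.013, 0.0314, -0.0247]
2.38 [-0.0143, 0.0345, -0.028]
2.41 [-0.0155, 0.0375, -0.0314]
2.44 [-0.0167, 0.0404, -0.0348]
2.47 [-0.0179, 0.0431, -0.0384]
2.5 [-0.019, 0.0458, -0.0421]
2.53 [-0.0201, 0.0484, -0.0458]
2.56 [-0.0211, 0.0509, -0.0496]
2.59 [-0.0221, 0.0533, -0.0535]
2.62 [-0.023, 0.0556, -0.0575]

2.65 [-0.0009, 0.0022, -0.0041]
2.68 [-0.0017, 0.0042, -0.0082]
2.71 [-0.0025, 0.0061, -0.0124]
2.74 [-0.0033, 0.0079, -0.0166]
2.77 [-0.004, 0.0096, -0.0209]
2.8 [-0.0046, 0.0112, -0.0253]
2.83 [-0.0052, 0.0127, -0.0297]
2.86 [-0.0058, 0.014, -0.0341]
2.89 [-0.0063, 0.0152, -0.0386]
2.92 [-0.0067, 0.0163, -0.0432]
2.95 [-0.0071, 0.0172, -0.0477]
2.98 [-0.0075, 0.0181, -0.0523]
3.01 [-0.0078, 0.0188, -0.0569]
3.04 [-0.008, 0.0193, -0.0616]
3.07 [-0.0082, 0.0198, -0.0662]
3.1 [-0.0083, 0.0201, -0.0709]
3.13 [-0.0084, 0.0203, -0.0756]
```

Emit:
apply_moves([
  {"dp": [-0.0016, 0.0038, -0.0023], "yaw": 0},
  {"dp": [-0.0031, 0.0075, -0.0047], "yaw": 0},
  {"dp": [-0.0046, 0.0111, -0.0072], "yaw": 0},
  {"dp": [-0.0061, 0.0147, -0.0098], "yaw": 0},
  {"dp": [-0.0075, 0.0182, -0.0126], "yaw": 0},
  {"dp": [-0.009, 0.0216, -0.0154], "yaw": 0},
  {"dp": [-0.0103, 0.025, -0.0184], "yaw": 0},
  {"dp": [-0.0117, 0.0282, -0.0215], "yaw": 0},
  {"dp": [-0.013, 0.0314, -0.0247], "yaw": 0},
  {"dp": [-0.0143, 0.0345, -0.028], "yaw": 0},
  {"dp": [-0.0155, 0.0375, -0.0314], "yaw": 0},
  {"dp": [-0.0167, 0.0404, -0.0348], "yaw": 0},
  {"dp": [-0.0179, 0.0431, -0.0384], "yaw": 0},
  {"dp": [-0.019, 0.0458, -0.0421], "yaw": 0},
  {"dp": [-0.0201, 0.0484, -0.0458], "yaw": 0},
  {"dp": [-0.0211, 0.0509, -0.0496], "yaw": 0},
  {"dp": [-0.0221, 0.0533, -0.0535], "yaw": 0},
  {"dp": [-0.023, 0.0556, -0.0575], "yaw": 0},
  {"dp": [-0.023, 0.0556, -0.0575], "yaw": 0},
])

```text
time_s: 13.52
tcp_pos: [0.5136, 0.1076, 0.1325]
eef_rot: [179.9, 0.0, -67.6]
contact_force: [1.5, -0.8, -0.5]
gripper_width: 0.0008
gripper_force: 0.0
```

```bash
python3 ang.py 2.62; python3 - <<'E'
import cv2,numpy as np
c=dict(np.load("last.npz"))
cv2.imwrite("pics/d.png",cv2.resize(c["image"][40:300,130:460,::-1],None,fx=2.2,fy=2.2,interpolation=cv2.INTER_CUBIC))
E
```

```text
t 13.5167 tcp book [0.0263 0.1245 0.1325] F book [ 1.  -1.3 -0.5] angle 2.516 off -0.0043 1034
```

View pics/d.png

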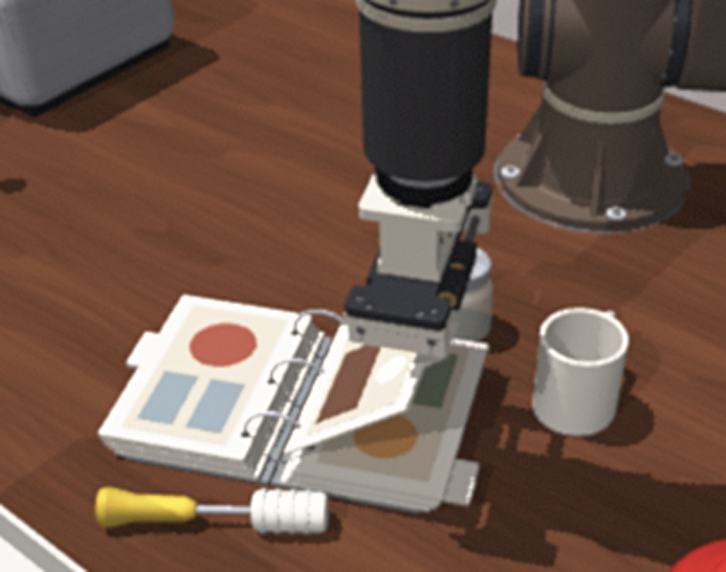

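The picture shows the leaf leaning over the left half at (360,385), under the fingertip. The book is unmoved, and the brush, mug and jar are clear. I continue down, slowing at the end.

Emit:
apply_moves([
  {"dp": [-0.0009, 0.0022, -0.0041], "yaw": 0},
  {"dp": [-0.0017, 0.0042, -0.0082], "yaw": 0},
  {"dp": [-0.0025, 0.0061, -0.0124], "yaw": 0},
  {"dp": [-0.0033, 0.0079, -0.0166], "yaw": 0},
  {"dp": [-0.004, 0.0096, -0.0209], "yaw": 0},
  {"dp": [-0.0046, 0.0112, -0.0253], "yaw": 0},
  {"dp": [-0.0052, 0.0127, -0.0297], "yaw": 0},
  {"dp": [-0.0058, 0.014, -0.0341], "yaw": 0},
  {"dp": [-0.0063, 0.0152, -0.0386], "yaw": 0},
  {"dp": [-0.0067, 0.0163, -0.0432], "yaw": 0},
  {"dp": [-0.0071, 0.0172, -0.0477], "yaw": 0},
  {"dp": [-0.0075, 0.0181, -0.0523], "yaw": 0},
  {"dp": [-0.0078, 0.0188, -0.0569], "yaw": 0},
  {"dp": [-0.008, 0.0193, -0.06], "yaw": 0},
  {"dp": [-0.0082, 0.0198, -0.063], "yaw": 0},
  {"dp": [-0.0083, 0.0201, -0.066], "yaw": 0},
  {"dp": [-0.0083, 0.0201, -0.069], "yaw": 0},
  {"dp": [-0.0083, 0.0201, -0.071], "yaw": 0},
  {"dp": [-0.0083, 0.0201, -0.071], "yaw": 0},
])

```text
time_s: 15.15
tcp_pos: [0.5057, 0.1274, 0.062]
eef_rot: [180.0, -0.0, -67.6]
contact_force: [0.3, -0.6, -0.2]
gripper_width: 0.0007
gripper_force: 0.0
```

```bash
python3 ang.py 3.1
```

```text
t 15.15 tcp book [0.0266 0.1459 0.062 ] F book [ 0.  -0.7 -0.2] angle 2.97 off -0.0042 1218
```

Emit:
apply_moves([
  {"dp": [0, 0, -0.0015], "yaw": 0},
  {"dp": [0, 0, -0.003], "yaw": 0},
  {"dp": [0, 0, -0.0045], "yaw": 0},
  {"dp": [0, 0, -0.0055], "yaw": 0},
  {"dp": [0, 0, -0.0055], "yaw": 0},
  {"dp": [0, 0, -0.0055], "yaw": 0},
])

```text
time_s: 15.7
tcp_pos: [0.5059, 0.1275, 0.0569]
eef_rot: [180.0, -0.0, -67.6]
contact_force: [-0.3, 0.3, 0.2]
gripper_width: 0.0002
gripper_force: 0.0
```

Emit:
apply_moves([
  {"dp": [0, 0, -0.0007], "yaw": 0},
  {"dp": [0, 0, -0.001], "yaw": 0},
  {"dp": [0, 0, -0.001], "yaw": 0},
  {"dp": [0, 0, -0.001], "yaw": 0},
])

```text
time_s: 16.03
tcp_pos: [0.5059, 0.1276, 0.056]
eef_rot: [180.0, -0.0, -67.6]
contact_force: [0.2, 0.2, -0.4]
gripper_width: 0.001
gripper_force: 0.0
```

```bash
python3 ang.py 3.14; python3 - <<'E'
import cv2,numpy as np
from h import *
c=dict(np.load("last.npz"))
cv2.imwrite("pics/e.png",cv2.resize(c["image"][100:300,180:400,::-1],None,fx=3,fy=3,interpolation=cv2.INTER_CUBIC))
v,u=np.nonzero(c["range_z"]>0);p=(P(c,u,v)-O)@B
for lo in(.05,.08,.11,.13):
    m=(p[:,0]>.02)&(p[:,0]<.1)&(abs(p[:,1]-lo)<.01)&(p[:,2]<.08);print(lo,np.median(p[m,2]).round(4),m.sum())
E
```

```text
t 16.0333 tcp book [0.0268 0.146  0.056 ] F book [ 0.3  0.1 -0.4] angle 3.009 off -0.0043 1226
0.05 0.0433 273
0.08 0.0472 280
0.11 0.0512 243
0.13 0.0536 257
```

View pics/e.png

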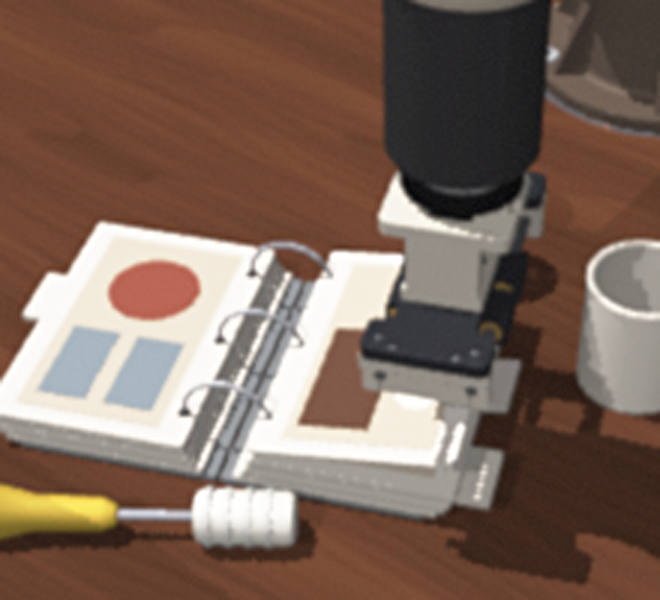

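The leaf is still about 0.13 rad short of flat, although the nominal tip height says it should be touching. I'll check where the fingertip really is in the image.

```bash
python3 - <<'E'
import cv2,numpy as np
from h import *
for f,tc in (("last",[.5059,.1276,.056]),("a1",[.6435,-.2035,.0689])):
    c=dict(np.load(f+".npz"));tc=np.array(tc)
    o=np.array([180,100]) if f=="last" else np.array([130,80])
    for dz in(.044,.003-.022+.022-.003,-.003,-.022): print(f,dz,((proj(c,tc+[0,0,dz])-o)*3).round())
    v,u=np.nonzero(c["range_z"]>0);p=(P(c,u,v)-tc)@B
    m=(abs(p[:,0])<.11)&(abs(p[:,1])<.045)&(p[:,2]>-.03)&(p[:,2]<.1)
    if f=="a1":
        for lo in np.arange(-.03,.1,.008):
            k=m&(p[:,2]>lo)&(p[:,2]<lo+.008)
            if k.sum():print(lo.round(3),k.sum(),p[k].min(0).round(3),p[k].max(0).round(3))
c=dict(np.load("last.npz"))
i=c["image"][190:260,280:370,::-1];cv2.imwrite("pics/f.png",cv2.resize(i,None,fx=8,fy=8,interpolation=cv2.INTER_CUBIC))
E
```

```text
last 0.044 [456. 332.]
last -8.673617379884035e-19 [454. 381.]
last -0.003 [454. 384.]
last -0.022 [453. 404.]
a1 0.044 [ 91. 292.]
a1 -8.673617379884035e-19 [104. 341.]
a1 -0.003 [105. 345.]
a1 -0.022 [110. 365.]
0.002 84 [-0.026 -0.006  0.002] [0.023 0.045 0.01 ]
0.01 119 [-0.022 -0.006  0.01 ] [0.024 0.044 0.018]
0.018 51 [-0.018 -0.008  0.018] [0.018 0.012 0.026]
0.026 50 [-0.019 -0.003  0.026] [0.019 0.012 0.034]
0.034 29 [-0.013 -0.001  0.034] [0.022 0.012 0.042]
0.042 18 [0.004 0.004 0.042] [0.022 0.011 0.049]
0.05 2 [0.022 0.01  0.051] [0.022 0.012 0.054]
0.066 139 [-0.089 -0.039  0.067] [0.091 0.039 0.074]
0.074 278 [-0.088 -0.038  0.074] [0.09  0.04  0.082]
0.082 352 [-0.088 -0.038  0.082] [0.091 0.04  0.09 ]
0.09 326 [-0.095 -0.04   0.09 ] [0.096 0.039 0.098]
0.098 39 [-0.088 -0.038  0.098] [0.096 0.039 0.1  ]
```

View pics/f.png

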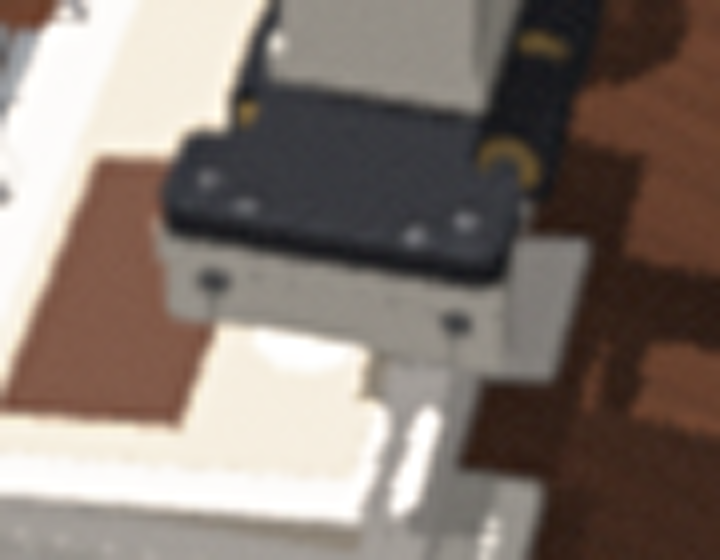

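The crop shows a grey strip, probably the finger, at (430,400), right at the leaf's outer edge and tab. I'll check this numerically.

```bash
python3 - <<'E'
import numpy as np
from h import *
c=dict(np.load("last.npz"))
k=lambda p:((proj(c,p)-[280,190])*8).round()
tc=(np.array([.5059,.1276,.056])-O)@B
for n,p in dict(fin_far_in=[.048,.135,.034],fin_far_out=[.048,.157,.034],fin_far_in_top=[.048,.135,.06],pile_far_out=[.105,.162,.03],fixtab_in=[.0545,.18,.025],fixtab_out=[.1025,.18,.025]).items():print(n,k(W(p)))
for th in(3.009,3.1): print(th,"leaf far out",k(leafpt(.105,.1635,th)),"leaf at x.05",k(leafpt(.05,.1635,th)),"tab far",k(leafpt(.05,.1875,th)),k(leafpt(.002,.1875,th)))
q=(P(c,*np.meshgrid(np.arange(322,344,2),np.arange(232,256,3)))-O)@B*1000
for r in q.round(): print(" ".join("%d,%d,%d"%tuple(a) for a in r))
E
```

```text
fin_far_in [348. 407.]
fin_far_out [433. 423.]
fin_far_in_top [349. 334.]
pile_far_out [402. 600.]
fixtab_in [515. 481.]
fixtab_out [476. 620.]
3.009 leaf far out [405. 533.] leaf at x.05 [453. 375.] tab far [548. 383.] [585. 253.]
3.1 leaf far out [408. 576.] leaf at x.05 [456. 418.] tab far [550. 432.] [587. 302.]
114,147,126 113,150,125 112,154,125 114,158,128 115,162,130 116,165,132 115,169,131 115,172,132 113,176,131 115,180,134 116,183,136
51,132,53 54,137,57 52,141,57 53,145,58 49,148,55 48,152,55 50,157,58 113,172,122 115,176,125 114,180,126 117,184,129
59,134,53 62,139,57 60,143,56 60,147,57 59,150,57 59,154,58 57,158,57 32,157,32 30,161,32 -1,160,0 -1,164,2
69,137,55 69,141,56 69,145,56 66,148,55 66,152,56 66,156,57 67,160,58 38,159,30 36,163,28 8,162,1 9,166,3
78,139,56 78,143,57 80,147,60 78,151,59 76,154,58 73,158,55 73,162,57 47,161,31 14,159,-3 19,164,3 18,168,3
85,140,55 87,145,58 83,148,55 83,152,56 86,156,60 81,159,56 56,159,30 57,163,33 26,161,0 24,165,-1 22,169,-1
93,142,56 93,146,56 93,150,57 92,154,57 94,158,61 90,161,57 65,161,31 59,164,26 57,167,25 57,171,26 57,175,27
102,144,56 101,148,57 100,152,57 99,156,57 99,159,57 75,159,32 73,162,32 68,165,27 65,169,25 65,173,26 66,177,28
```

The leaf surface beside the finger, z about 0.057, matches the TCP height, and it has tracked the finger with that constant offset throughout. So the effective contact is near TCP level. I'll keep easing down in small, force-checked steps; the body clears the mug by 30 mm and the jar by 50 mm sideways.

Emit:
apply_moves([
  {"dp": [0, 0, -0.0015], "yaw": 0},
  {"dp": [0, 0, -0.003], "yaw": 0},
  {"dp": [0, 0, -0.0045], "yaw": 0},
  {"dp": [0, 0, -0.006], "yaw": 0},
  {"dp": [0, 0, -0.006], "yaw": 0},
])

```text
time_s: 16.5
tcp_pos: [0.5057, 0.1275, 0.0496]
eef_rot: [180.0, -0.0, -67.6]
contact_force: [0.8, -0.0, -0.3]
gripper_width: 0.0002
gripper_force: 0.0
```

```bash
cat >> ang.py <<'E'
for lo in(.06,.1,.14):
    m=(p[:,0]>.055)&(p[:,0]<.1)&(abs(p[:,1]-lo)<.01)&(p[:,2]<.08);print(lo,np.median(p[m,2]).round(4),m.sum())
E
python3 ang.py 3.05
```

```text
t 16.5 tcp book [0.0266 0.1459 0.0496] F book [ 0.8 -0.4 -0.3] angle 3.047 off -0.0041 1243
0.06 0.0419 175
0.1 0.0458 190
0.14 0.0498 205
```

It follows 1:1. Continuing down.

Emit:
apply_moves([
  {"dp": [0, 0, -0.0015], "yaw": 0},
  {"dp": [0, 0, -0.003], "yaw": 0},
  {"dp": [0, 0, -0.0045], "yaw": 0},
  {"dp": [0, 0, -0.006], "yaw": 0},
  {"dp": [0, 0, -0.0075], "yaw": 0},
  {"dp": [0, 0, -0.009], "yaw": 0},
  {"dp": [0, 0, -0.01], "yaw": 0},
  {"dp": [0, 0, -0.01], "yaw": 0},
  {"dp": [0, 0, -0.01], "yaw": 0},
])

```text
time_s: 17.3
tcp_pos: [0.5059, 0.1275, 0.0399]
eef_rot: [180.0, -0.0, -67.6]
contact_force: [-0.5, 0.0, 0.9]
gripper_width: 0.0004
gripper_force: 0.0
```

```bash
python3 ang.py 3.1
```

```text
t 17.3 tcp book [0.0267 0.1459 0.0399] F book [-0.5  0.2  0.9] angle 3.112 off -0.0041 1261
0.06 0.0385 169
0.1 0.0397 167
0.14 0.0409 182
```

Emit:
apply_moves([
  {"dp": [0, 0, -0.001], "yaw": 0},
  {"dp": [0, 0, -0.002], "yaw": 0},
  {"dp": [0, 0, -0.003], "yaw": 0},
  {"dp": [0, 0, -0.003], "yaw": 0},
  {"dp": [0, 0, -0.003], "yaw": 0},
])

```text
time_s: 17.77
tcp_pos: [0.5059, 0.1275, 0.0369]
eef_rot: [180.0, -0.0, -67.6]
contact_force: [0.3, 0.9, -0.3]
gripper_width: 0.0001
gripper_force: 0.0
```

Emit:
apply_moves([
  {"dp": [0, 0, -0.001], "yaw": 0},
  {"dp": [0, 0, -0.001], "yaw": 0},
  {"dp": [0, 0, -0.001], "yaw": 0},
])

```text
time_s: 18.02
tcp_pos: [0.5059, 0.1276, 0.0359]
eef_rot: [180.0, -0.0, -67.6]
contact_force: [0.1, -0.6, -0.5]
gripper_width: 0.0001
gripper_force: 0.0
```

Emit:
apply_moves([
  {"dp": [0, 0, -0.001], "yaw": 0},
  {"dp": [0, 0, -0.001], "yaw": 0},
  {"dp": [0, 0, -0.001], "yaw": 0},
])

```text
time_s: 18.27
tcp_pos: [0.5059, 0.1276, 0.0349]
eef_rot: [180.0, -0.0, -67.6]
contact_force: [-0.2, 0.4, 0.3]
gripper_width: 0.0004
gripper_force: 0.0
```

```bash
python3 ang.py 3.14
```

```text
t 18.2667 tcp book [0.0268 0.1459 0.0349] F book [-0.   0.4  0.3] angle 3.144 off -0.0043 1258
0.06 0.0364 165
0.1 0.0365 168
0.14 0.0363 164
```

Emit:
apply_moves([
  {"dp": [0, 0, -0.0007], "yaw": 0},
  {"dp": [0, 0, -0.0012], "yaw": 0},
  {"dp": [0, 0, -0.0012], "yaw": 0},
  {"dp": [0, 0, -0.0012], "yaw": 0},
])

```text
time_s: 18.65
tcp_pos: [0.506, 0.1276, 0.0341]
eef_rot: [-180.0, -0.0, -67.6]
contact_force: [-1.7, -0.4, 5.0]
gripper_width: 0.0005
gripper_force: 2.5
```

Emit:
apply_moves([
  {"dp": [0, 0, -0.0007], "yaw": 0},
  {"dp": [0, 0, -0.001], "yaw": 0},
  {"dp": [0, 0, -0.001], "yaw": 0},
  {"dp": [0, 0, -0.001], "yaw": 0},
])

```text
time_s: 18.98
tcp_pos: [0.5061, 0.1276, 0.034]
eef_rot: [-180.0, -0.0, -67.5]
contact_force: [-5.7, 0.5, 14.5]
gripper_width: 0.0004
gripper_force: 7.3
```

```bash
python3 ang.py 3.14
```

```text
t 18.9833 tcp book [0.027  0.1459 0.034 ] F book [-5.1  2.6 14.5] angle 3.15 off -0.0043 1262
0.06 0.0364 159
0.1 0.0361 167
0.14 0.0358 169
```

The leaf is firmly seated on its stop: 14.5 N up, angle about pi. Retracting straight up.

Emit:
apply_moves([
  {"dp": [0, 0, 0.001], "yaw": 0},
  {"dp": [0, 0, 0.003], "yaw": 0},
  {"dp": [0, 0, 0.008], "yaw": 0},
  {"dp": [0, 0, 0.018], "yaw": 0},
  {"dp": [0, 0, 0.035], "yaw": 0},
  {"dp": [0, 0, 0.06], "yaw": 0},
  {"dp": [0, 0, 0.09], "yaw": 0},
  {"dp": [0, 0, 0.12], "yaw": 0},
  {"dp": [0, 0, 0.15], "yaw": 0},
  {"dp": [0, 0, 0.18], "yaw": 0},
  {"dp": [0, 0, 0.19], "yaw": 0},
  {"dp": [0, 0, 0.19], "yaw": 0},
  {"dp": [0, 0, 0.19], "yaw": 0},
  {"dp": [0, 0, 0.19], "yaw": 0},
])

```text
time_s: 20.2
tcp_pos: [0.5052, 0.1273, 0.222]
eef_rot: [179.9, 0.0, -67.6]
contact_force: [-0.4, 0.1, 0.5]
gripper_width: 0.0005
gripper_force: 0.0
```

```bash
python3 ang.py 3.14; python3 - <<'E'
import cv2,numpy as np
c=dict(np.load("last.npz"))
cv2.imwrite("pics/g.png",cv2.resize(c["image"][90:400,150:560,::-1],None,fx=1.9,fy=1.9,interpolation=cv2.INTER_CUBIC))
a=np.load("scene0.npz")["image"]
# shift of unmoved regions: book right pile far edge + brush, mug, jar via phase correlation
for n,(x0,y0,x1,y1) in dict(brush=(170,258,285,288),mug=(368,175,420,240),jar=(320,150,358,195),pile_tab=(320,235,355,275)).items():
    g=lambda i:cv2.cvtColor(i[y0:y1,x0:x1],cv2.COLOR_RGB2GRAY).astype(np.float32)
    print(n,cv2.phaseCorrelate(g(a),g(c["image"])))
E
```

```text
t 20.2 tcp book [0.0261 0.1459 0.222 ] F book [-0.3  0.2  0.5] angle 3.145 off -0.004 2854
0.06 0.0362 164
0.1 0.0361 166
0.14 0.0359 167
brush ((-0.016652842505891385, -0.009682099158435875), 0.9940334812800089)
mug ((0.009385526048461657, -0.03159958365752402), 0.8486580897751168)
jar ((0.06825476433921907, 0.025497173988540567), 0.7792274798287285)
pile_tab ((0.30759703130051363, 0.22232645692470498), 0.6967147787412008)
```

View pics/g.png

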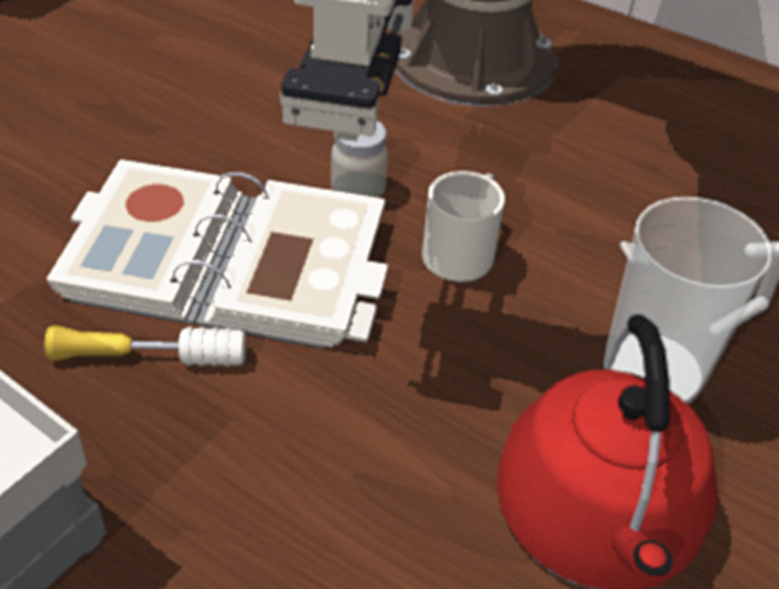

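The picture shows the leaf flat on the left half at (300,260), with its tab at (372,275). The book and everything around it are in place, and the gripper is clear above. Handing in.

```bash
python3 -c "
from plant import r
print(r.close_job())"
```

```text
the job is handed in; nothing more can be done
None
```

The top leaf is turned and lies flat on the left half (camera angle about pi), the book and the objects around it look unmoved, the gripper is clear, and the job was handed in at about 20 s. I lifted the tab by pressing on its outer edge and following it up, because the tool can only point down and could not get a fingertip underneath.

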